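Prop a border tile with the screw jack

ROBOT

A 6-joint arm with a two-finger parallel gripper is mounted at the origin on the work surface. World frame = base frame: x ahead of the robot, y to its left, z up, the work surface at z = 0. Lengths are in m, angles in degrees, forces in N, time in s.
With the tool pointing down it reaches from about 0.3 to 0.775 m from the base axis. Payload 14.6 kg.
Tool frame: the origin (TCP) lies on the front face of the gripper's body, between the roots of the fingers; the fingertips stand nose_length ahead of it and the grasp point (between the pads) lies 78 mm ahead of it (nose_length is the distance from the TCP to the fingertips, in m); z points along the fingers, y is the line along which they close (so a half turn about z gives the same grasp; the last joint's range is limited). The gripper opens to 94 mm and grips with 3 to 60 N. Pads are 16 mm wide; open, the fingers measure 119 mm over their backs; the gripper's body (75 mm by 177 mm) begins 78 mm behind the grasp point.
Start: joints at [64.882, 17.183, 87.147, -0, 75.671, -3.816], TCP at [0.2, 0.512, 0.303] pointing down, gripper open.
Joint ranges: [-173.82, 173.82], [-45.26, 126.66], [13.44, 144.39], [-59.66, 239.66], [0, 175.72], [-146.38, 146.38]. Speed limits (degrees/s): [127.2, 127.2, 147.25, 180, 180, 180].

INTERFACE

Orientations are given as a 3x3 rotation matrix whose columns are the frame's x, y, z axes.
In Python, from cell import sense, camera, job_done, nose_length gives the robot as it stands. The module is installed in compiled form; this text tells all that it offers.
- The arm moves only by the tool arm_command, never from a script. Its arguments are lists of equal length, an entry for each row: "fingers": the closure, from 0 (fully open) to 1 (shut); "travel": the shift along the tool's x, y, z scaled (see below), a list of three; "delta_rot": the turn, a rotation vector about the tool's x, y, z scaled (see below), a list of three. A call has 1 to 10 rows; each row shifts and turns the commanded pose from where the row before left it, along the tool's axes as they then stand; what a row does not reach is not made up. The controller multiplies each number of a shift by 25 cm and each number of a turn by 60 degrees. A row lasts 1/12 s, in which the tool goes at most 41.7 mm and 7.16 degrees, less where a joint would pass 70% of its speed; a pose out of reach is approached as far as the arm can. A call with a number of a shift or a turn outside -1 to 1 is refused whole. A call with a gripper value outside its range is refused whole. The fingers move at their own pace and stop on an object; "squeeze" is the grip in N (left out, the last holds). Time passes only in rows, so rows that do not move let the fingers close. It gives the time, the measured TCP pose, the force, the opening and the grip force at its end, in the units of the state.
- sense(): the state, without advancing time (a new reading comes with each control period).
- camera(name): name is "scene" or "top" or "wrist"; returns a dict with "image" (420x560x3 uint8, blue, green, red), "fx", "fy", "cx", "cy" (pixels), "k1" (the pictures are not rectified: a ray, as slopes to the right and down, at radius r is drawn at 1 + k1 r^2 times it, then the intrinsics apply), "xyz" and "attitude" of the camera in the world. Camera axes: x right, y down, z forward; pixel columns grow to the right and rows downward; lengths in m; the calibration is good to about 2 mm. A picture is of the moment at which its call begins. There is no depth.
- job_done(): hands the job in; it is judged then, once.
The state is a dict: "time": time; "joint_pos": joint angles; "joint_vel": joint speeds; "tau": joint torques, N m; "tool_pos": TCP position; "orientation": TCP orientation; "wrist_force": force on the tool from outside, world axes, zero at the start; "torque": the same for the moment, N m; "opening": finger opening in m; "grip_force": force on a finger pad.
Only numpy, scipy, OpenCV 4.12 (cv2) and the standard library are available. Lean on these libraries where they do the work, as an engineer would, in place of code of your own. Each camera call takes 0.05 s, during which the arm holds its last target. There are 200 camera calls.

TASK

A long border tile lies across two wooden stands, and a small screw jack stands under its middle. Turn that jack's knob clockwise (seen from above) to raise its platform until it just touches the tile from below and takes its weight: the tile may come up a few millimetres, at most a centimetre, and must not be shifted on its stands. Leave the spare jack beside it alone.

Things in the scene. Friction and masses are not known exactly. Their poses are not given: they have to be found in the camera images.
- jack_knob_grip (a point): Grip point of the knob of the jack to use, on its vertical axis 127 mm up. Black upright bar 46 mm long (this point's x axis, turns with it), 14 mm thick, 32 mm tall (top 134 mm up), on a 48 mm black disc (top 104 mm up) on a post at one end of the jack. Clockwise from above raises the platform 25 mm per radian; stops 2.4 rad apart; needs 0.2 to 0.35 N m; stays where left, the screw holds the load.
- jack_platform: That jack's level steel platform on scissor legs, 110 mm (its x) by 130 mm, 6 mm thick. Origin: centre of its top face; x points away from the knob, whose axis is 125 mm off; z up. Moves only up and down, top 75 to 135 mm above the table; at the start 10 to 28 mm below the tile. Wider than the tile, so it shows at both sides of it.
- border_tile: White border tile with blue edges and a painted braid, 75 x 300 x 9 mm, about 0.43 kg, lying loose across two wooden stands (280 mm between centres, 45 mm wide, 115 mm tall). Origin: centre of its underside, 115 mm above the table at the start; y along its length, z up. Its middle lies over the platform to within about 25 mm.
- spare_knob (a joint): Knob of the spare jack, a like jack about 40 cm to one side with nothing above its platform. Radians, 0 at the start (lowered), growing clockwise from above. To be left alone.

How it is judged (in metres and radians):
At the end, for the whole second after the job is handed in: The jack's platform touches the border tile and bears at least 1 N of its weight; the tile's underside is at most 12 mm above where it lay (below 127 mm), it is level to 0.1 rad, within 20 mm of where it started and at rest; the spare jack's knob has turned less than 0.15 rad (contact force between jack_platform and border_tile above 1 N and height (world z) of border_tile below 0.127 m and distance of border_tile from where it was at the start of the episode below 0.02 m and angle between border_tile's own z axis and vertical below 0.1 rad and linear speed of border_tile below 0.02 m/s and value of joint spare_knob below 0.15 rad).
It fails at once if the tile is lifted more than 18 mm (height (world z) of border_tile above 0.133 m).
It fails at once if the spare jack's knob is turned (value of joint spare_knob above 0.3 rad).
It also fails if it takes over 35 s, if anything falls off the work surface, if the arm or the gripper's body presses on something with over 40 N, if the wrist force passes 120 N, or if a joint passes its speed limit or range.

## Working session

There is one attempt and no reset: what is moved stays moved. The work goes in short steps, Python scripts to look and compute and a tool call to move; the robot and the scene stay as the last step left them, time stands still between calls to the robot, and variables do not carry over. Pictures are saved under pics/ and viewed, at most 10 in all, crops included, and the job is handed in when it is done.

Besides the shell and the picture viewer there is one more tool, called after "Request:" as a command line: name --argument value ..., lists and objects as JSON in quotes. arm_command: Moves the arm, as the interface text tells. Shifts and turns lie within -1 to 1; 1 stands for 25 cm of shift or 60 degrees of turn. Its arguments: {"type":"object","properties":{"fingers":{"type":"array"},"travel":{"type":"array"},"delta_rot":{"type":"array"},"squeeze":{"type":"number"}},"required":["fingers","travel","delta_rot"]}

```bash
mkdir -p pics
cat > h.py <<'E'
import numpy as np, cv2
from cell import sense, camera, job_done, nose_length
def ray(c,u,v):
    x=(u-c["cx"])/c["fx"]; y=(v-c["cy"])/c["fy"]
    a,b=x,y
    for _ in range(30):
        s=1+c["k1"]*(a*a+b*b); a,b=x/s,y/s
    return np.array(c["xyz"]),np.array(c["attitude"])@np.array([a,b,1.])
def at_z(c,u,v,z):
    o,d=ray(c,u,v); return o+d*(z-o[2])/d[2]
def proj(c,p):
    q=np.array(c["attitude"]).T@(np.array(p)-np.array(c["xyz"])); a=q[:2]/q[2]; a=a*(1+c["k1"]*(a@a))
    return a[0]*c["fx"]+c["cx"],a[1]*c["fy"]+c["cy"]
E
python3 - <<'E'
from h import *
import pickle
nl=nose_length; print(nl() if callable(nl) else nl)
s=sense(); print(s)
d={n:camera(n) for n in("top","scene")}
pickle.dump(d,open("c0.pkl","wb"))
for n,c in d.items():
    cv2.imwrite(f"pics/{n}0.png",c["image"]); print(n,c["xyz"],c["attitude"],c["fx"],c["k1"])
E
```

```text
0.0972
{'time': 0.0, 'joint_pos': array([ 6.48840719e+01,  1.72160939e+01,  8.71790328e+01, -9.79946521e-04,
        7.56703703e+01, -3.81379564e+00]), 'joint_vel': array([-0.06161082, -0.01051946,  0.01194488, -0.02459322,  0.04513357,
       -0.07776497]), 'tau': array([-1.28942604e-03, -5.31796539e+01, -3.52737772e+01,  7.07698753e-02,
        2.42694304e-02, -1.37886700e-04]), 'tool_pos': array([0.19973283, 0.51229779, 0.30209117]), 'orientation': array([[-9.31679235e-01,  3.63281685e-01, -4.70201661e-04],
       [ 3.63281984e-01,  9.31678654e-01, -1.04208849e-03],
       [ 5.95051873e-05, -1.14170800e-03, -9.99999346e-01]]), 'wrist_force': array([-0.40290496, -1.09572376,  0.21479953]), 'torque': array([ 0.00558286, -0.06401376,  0.02924914]), 'grip_force': 0.0, 'opening': 0.09364768156597765}
top [0.4250481  0.00484633 0.90246143] [[-0.02127583 -0.9882273   0.15150626]
 [-0.99886622  0.01455596 -0.04532556]
 [ 0.04258663 -0.15229882 -0.98741655]] 383.0779995948516 0.01259251840901948
scene [ 0.83996989 -0.4976574   0.82072823] [[ 0.87116174  0.38294079 -0.30730046]
 [ 0.49098686 -0.67557936  0.55002221]
 [ 0.00302009 -0.6300388  -0.77655779]] 447.3354269887253 -0.14268121368324999
```

View pics/top0.png

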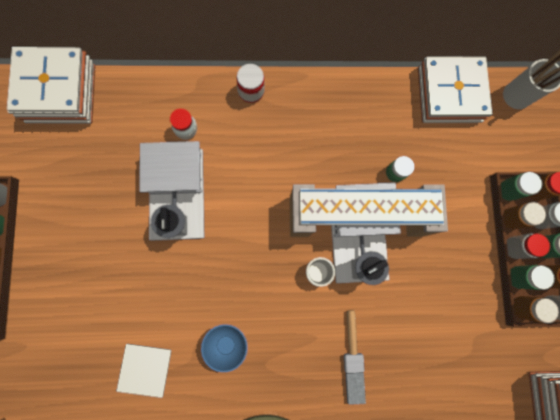

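View pics/scene0.png

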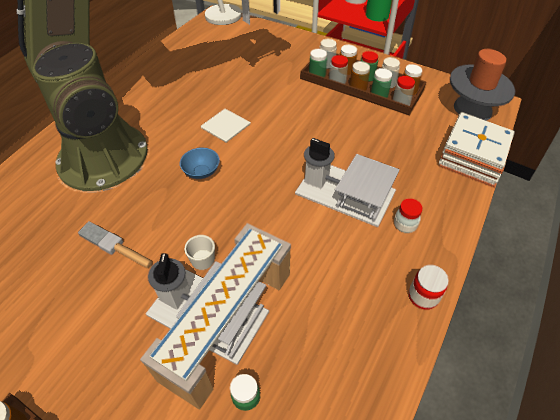

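The top view shows the tile at about (371,207), its jack's knob at about (373,267), a cup close by at (320,272), and the spare jack's knob at (167,222). Next I'll enlarge the knob area in both views.

Run:
```python
from h import *
import pickle
d=pickle.load(open("c0.pkl","rb"))
a=d["top"]["image"][175:295,285:455]; b=d["scene"]["image"][225:405,130:300]
cv2.imwrite("pics/t1.png",cv2.resize(a,None,fx=4.7,fy=4.7,interpolation=cv2.INTER_CUBIC)[:600,:800])
cv2.imwrite("pics/s1.png",cv2.resize(b[:110,:130],None,fx=5,fy=5,interpolation=cv2.INTER_CUBIC))
t=d["top"];s=d["scene"]
print("knob",at_z(t,374,265,.134),at_z(s,164,265,.134))
for uv in((302,192),(443,194),(443,223),(301,220)): print(at_z(t,*uv,.124))
print("cup",at_z(t,320,270,.06))
```

```text
knob [ 0.44052544 -0.2235803   0.134     ] [ 0.44317227 -0.23468629  0.134     ]
[ 0.59449338 -0.08406562  0.124     ]
[ 0.58648927 -0.3825936   0.124     ]
[ 0.52479014 -0.37714026  0.124     ]
[ 0.53560116 -0.08015738  0.124     ]
cup [ 0.43351164 -0.12545786  0.06      ]
```

View pics/t1.png

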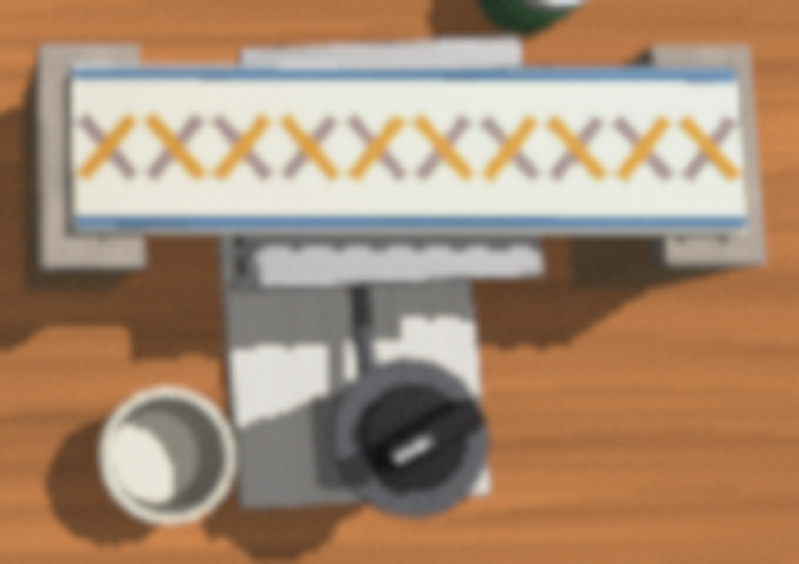

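View pics/s1.png

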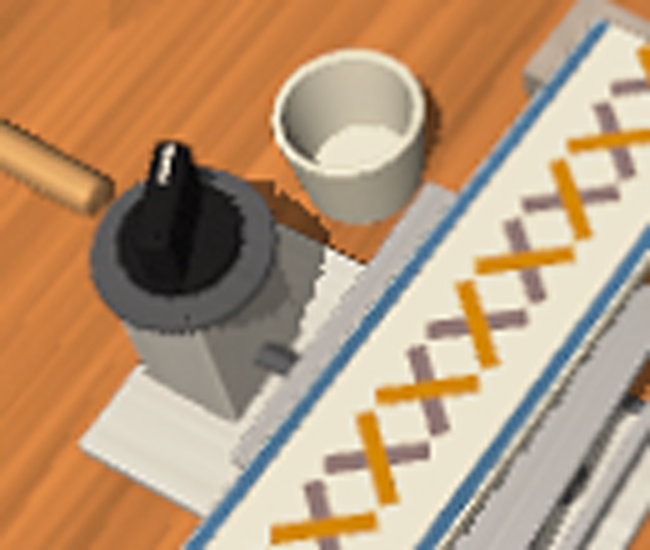

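The enlarged crops put the knob disc's centre at about (372.4,268) in the top view and (166,272.4) in the scene view. The bar runs towards the upper right in the top view, and the cup is about 10 cm away and low.

Run:
```python
from h import *
import pickle
d=pickle.load(open("c0.pkl","rb")); t=d["top"];s=d["scene"]
T=lambda u,v:(285+u/4.7,175+v/4.7); S=lambda u,v:(130+u/5,225+v/5)
print(at_z(t,*T(411,437),.104),at_z(s,*S(180,237),.104))
for z,a,b in((.134,T(390,465),T(478,408)),): 
    p,q=at_z(t,*a,z),at_z(t,*b,z); print(p,q,np.degrees(np.arctan2(*(q-p)[[1,0]])),np.linalg.norm(q-p))
p,q=at_z(s,*S(172,145),.134),at_z(s,*S(170,235),.134);print(p,q,np.degrees(np.arctan2(*(q-p)[[1,0]])),np.linalg.norm(q-p))
# platform far edge / near edge, various z ; tile 75 mm
for z in(.085,.095,.105): print(z,at_z(t,*T(242,60),z)[:2],at_z(t,*T(545,262),z)[:2], at_z(t,*T(520,40),z)[:2])
# contrast-stretched crop with model overlay
k=(at_z(t,*T(411,437),.104)+at_z(s,*S(180,237),.104))/2
for n,c in d.items():
    u,v=proj(c,[k[0],k[1],.119]);u,v=int(u)-28,int(v)-28
    im=np.clip(c["image"][v:v+56,u:u+56].astype(float)*2.5,0,255).astype(np.uint8)
    cv2.imwrite(f"pics/{n}2.png",cv2.resize(im,None,fx=10,fy=10,interpolation=cv2.INTER_NEAREST)); print(n,u,v)
cv2.imwrite("pics/both2.png",cv2.resize(np.hstack([cv2.imread("pics/top2.png"),cv2.imread("pics/scene2.png")]),(800,400)))
```

```text
[ 0.43503165 -0.22884601  0.104     ] [ 0.43937751 -0.23410199  0.104     ]
[ 0.423023   -0.21030982  0.134     ] [ 0.44640346 -0.24984177  0.134     ] -59.39857272984663 0.045928432863543894
[ 0.42877055 -0.21553606  0.134     ] [ 0.45246954 -0.24631512  0.134     ] -52.404761478989705 0.03884575666023062
0.085 [ 0.61157154 -0.16496617] [ 0.51423198 -0.30186621] [ 0.61964854 -0.29741733]
0.095 [ 0.6092898  -0.16288885] [ 0.513141   -0.29811419] [ 0.61726799 -0.29371974]
0.105 [ 0.60700806 -0.16081154] [ 0.51205001 -0.29436218] [ 0.61488745 -0.29002215]
top 347 238
scene 136 238
```

View pics/both2.png

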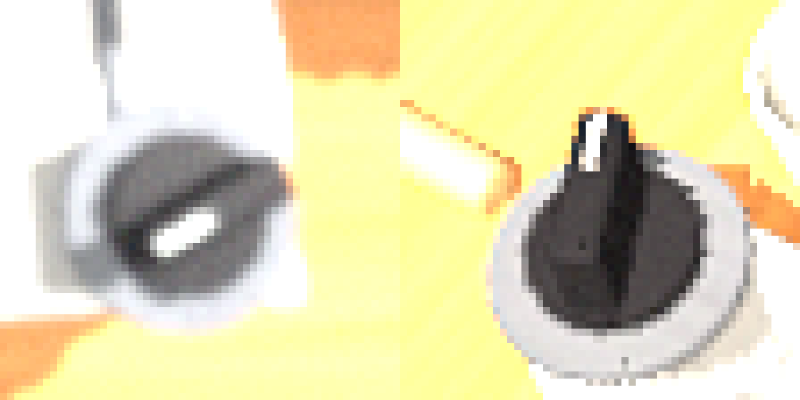

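In the contrast-stretched pair, the top view (left) has the bar's top face from about (133,243) to (285,180) and the disc centre at (183,215). The scene view (right) has the bar from about (603,110) to (578,250) and the disc centre at (614,238).

Run:
```python
from h import *
import pickle
d=pickle.load(open("c0.pkl","rb")); t=d["top"];s=d["scene"]
T=lambda u,v:(347+u/7.143-.5,238+v/7.143-.5); S=lambda u,v:(136+(u-400)/7.143-.5,238+v/7.143-.5)
print(at_z(t,*T(183,215),.104),at_z(s,*S(614,238),.104))
for c,a,b in((t,T(133,243),T(285,180)),(t,T(150,245),T(220,215)),(s,S(603,110),S(578,250)),(s,S(600,113),S(590,168))):
    p,q=at_z(c,*a,.134),at_z(c,*b,.134); print((p+q)/2,np.degrees(np.arctan2(*(q-p)[[1,0]])),np.linalg.norm(q-p))
```

```text
[ 0.43582902 -0.22820339  0.104     ] [ 0.43632638 -0.23190203  0.104     ]
[ 0.43627859 -0.22695547  0.134     ] -69.3350957713327 0.04734734195989512
[ 0.43124511 -0.21977553  0.134     ] -68.69594689031952 0.02186779551775985
[ 0.43696528 -0.23225478  0.134     ] -59.958113888149214 0.04199967755216843
[ 0.43054466 -0.22247171  0.134     ] -60.04236476998749 0.016779093089043764
```

Request:
arm_command --fingers '[0,0,0,0,0,0,0,0,0,0]' --travel '[[-0.0978,-0.1212,0],[-0.0978,-0.1212,0],[-0.0978,-0.1212,0],[-0.0978,-0.1212,0],[-0.0978,-0.1212,0],[-0.0978,-0.1212,0],[-0.0978,-0.1212,0],[-0.0978,-0.1212,0],[-0.0978,-0.1212,0],[-0.0978,-0.1212,0]]' --delta_rot '[[0,0,0],[0,0,0],[0,0,0],[0,0,0],[0,0,0],[0,0,0],[0,0,0],[0,0,0],[0,0,0],[0,0,0]]'

```text
time: 0.93
tool_pos: [0.3174, 0.1395, 0.3027]
orientation: [[-0.932, 0.363, 0.0], [0.363, 0.932, 0.0], [-0.0, 0.0, -1.0]]
wrist_force: [1.8, 0.4, -0.5]
opening: 0.094
grip_force: 0.0
```

Request:
arm_command --fingers '[0,0,0,0,0,0,0,0,0,0]' --travel '[[-0.0978,-0.1206,0],[-0.0978,-0.1206,0],[-0.0978,-0.1206,0],[-0.0978,-0.1206,0],[-0.0978,-0.1206,0],[-0.0978,-0.1206,0],[-0.0978,-0.1206,0],[-0.0978,-0.1206,0],[-0.0978,-0.1206,0],[-0.0978,-0.1206,0]]' --delta_rot '[[0,0,0],[0,0,0],[0,0,0],[0,0,0],[0,0,0],[0,0,0],[0,0,0],[0,0,0],[0,0,0],[0,0,0]]'

```text
time: 1.77
tool_pos: [0.4358, -0.2305, 0.3023]
orientation: [[-0.932, 0.364, -0.0], [0.364, 0.932, 0.0], [0.0, 0.0, -1.0]]
wrist_force: [0.9, 0.8, -0.1]
opening: 0.0938
grip_force: 0.0
```

Request:
arm_command --fingers '[0,0,0,0,0,0,0,0]' --travel '[[0,0,0],[0,0,0],[0,0,0],[0,0,0],[0,0,0],[0,0,0],[0,0,0],[0,0,0]]' --delta_rot '[[0,0,0.104],[0,0,0.104],[0,0,0.104],[0,0,0.104],[0,0,0.104],[0,0,0.104],[0,0,0.104],[0,0,0]]'

```text
time: 2.43
tool_pos: [0.4357, -0.2284, 0.3024]
orientation: [[-0.418, 0.908, -0.0], [0.908, 0.418, 0.0], [0.001, -0.0, -1.0]]
wrist_force: [0.2, -0.1, 0.7]
opening: 0.0934
grip_force: 0.0
```

Run:
```python
from h import *
import pickle
s=sense(); c=camera("wrist"); pickle.dump(c,open("w.pkl","wb"))
cv2.imwrite("pics/w.png",np.clip(c["image"].astype(float)*1.6,0,255).astype(np.uint8))
print(s["tool_pos"],s["orientation"],s["joint_pos"],c["xyz"]); print(proj(c,[.436,-.23,.134]),proj(c,[.436,-.23,.104]))
```

```text
[ 0.43571971 -0.22837604  0.30237891] [[-4.18199593e-01  9.08355044e-01 -4.64083179e-04]
 [ 9.08355023e-01  4.18199757e-01  3.39733295e-04]
 [ 5.02677925e-04 -2.79475962e-04 -9.99999835e-01]] [-3.19281745e+01  9.78321382e+00  9.63199493e+01  2.55810020e-03
  7.39296985e+01 -5.66498630e+01] [ 0.40408249 -0.16266487  0.38286012]
(np.float64(289.4124960026502), np.float64(220.68493902842093)) (np.float64(289.3089053965021), np.float64(211.0829311662429))
```

View pics/w.png

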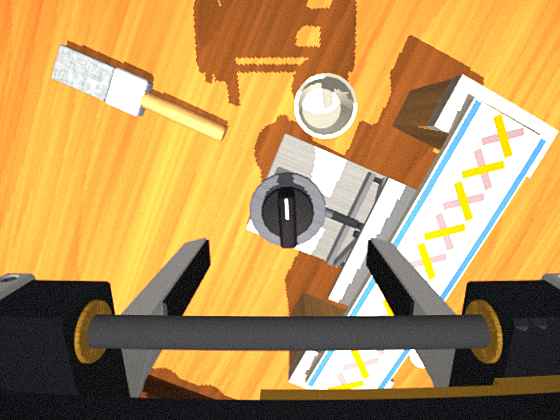

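The wrist view shows the knob bar nearly vertical in the image, from about (286,187) to (289,245), and the disc centre at about (288,211). Both agree with the prediction.

Run:
```python
from h import *
import pickle
c=pickle.load(open("w.pkl","rb"))
im=c["image"][160:270,220:360]
g=np.clip(im.astype(float)*3,0,255).astype(np.uint8)
cv2.imwrite("pics/w2.png",cv2.resize(g,None,fx=5,fy=5,interpolation=cv2.INTER_CUBIC))
print(at_z(c,288,211,.104))
p,q=at_z(c,287,190,.134),at_z(c,288.5,245,.134); print((p+q)/2,np.degrees(np.arctan2(*(q-p)[[1,0]])),np.linalg.norm(q-p))
```

```text
[ 0.43490177 -0.23042092  0.104     ]
[ 0.43389742 -0.22860427  0.134     ] -63.805134880866895 0.04609441401428778
```

View pics/w2.png

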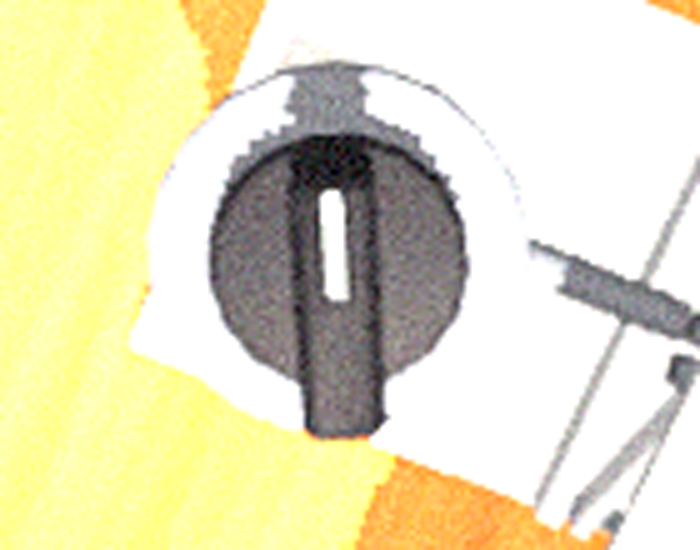

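The enlarged crop has the bar's top face from (286,196) to (289,247.4) and the disc centre at (287.8,212.4), in full-image pixels.

Run:
```python
from h import *
import pickle
c=pickle.load(open("w.pkl","rb"))
print(at_z(c,287.7,212.2,.104))
p,q=at_z(c,285.9,195.8,.134),at_z(c,288.8,247,.134); print((p+q)/2,np.degrees(np.arctan2(*(q-p)[[1,0]])),np.linalg.norm(q-p))
s=sense();R=s["orientation"];print(s["tool_pos"],R.T@(np.r_[.435,-.2305,.127+.078]-s["tool_pos"])/.25)
```

```text
[ 0.43512307 -0.23154617  0.104     ]
[ 0.43495627 -0.23165345  0.134     ] -62.21916256021172 0.04323232705356866
[ 0.43573763 -0.22840059  0.30244834] [-0.0064975  -0.00614365  0.38979241]
```

Request:
arm_command --fingers '[0,0,0,0,0,0,0]' --travel '[[-0.008,-0.0055,0],[0,0,0.1],[0,0,0.1],[0,0,0.1],[0,0,0.06],[0,0,0.026],[0,0,0]]' --delta_rot '[[0,0,-0.035],[0,0,0],[0,0,0],[0,0,0],[0,0,0],[0,0,0],[0,0,0]]'

```text
time: 3.07
tool_pos: [0.4351, -0.2307, 0.205]
orientation: [[-0.458, 0.889, -0.002], [0.889, 0.458, 0.001], [0.002, -0.001, -1.0]]
wrist_force: [-0.2, 0.9, 0.6]
opening: 0.094
grip_force: 0.0
```

Request:
arm_command --fingers '[0.3,0.6,1,1,1,1,1,1]' --travel '[[0,0,0],[0,0,0],[0,0,0],[0,0,0],[0,0,0],[0,0,0],[0,0,0],[0,0,0]]' --delta_rot '[[0,0,0],[0,0,0],[0,0,0],[0,0,0],[0,0,0],[0,0,0],[0,0,0],[0,0,0]]' --squeeze 35

```text
time: 3.73
tool_pos: [0.4354, -0.2308, 0.2062]
orientation: [[-0.456, 0.89, 0.0], [0.89, 0.456, -0.0], [-0.0, 0.0, -1.0]]
wrist_force: [-0.7, 0.7, 0.3]
opening: 0.0442
grip_force: 0.0
```

Request:
arm_command --fingers '[1,1,1,1,1,1,1,1]' --travel '[[0,0,0],[0,0,0],[0,0,0],[0,0,0],[0,0,0],[0,0,0],[0,0,0],[0,0,0]]' --delta_rot '[[0,0,0],[0,0,0],[0,0,0],[0,0,0],[0,0,0],[0,0,0],[0,0,0],[0,0,0]]'

```text
time: 4.4
tool_pos: [0.4357, -0.2307, 0.2062]
orientation: [[-0.456, 0.89, 0.001], [0.89, 0.456, 0.0], [-0.0, 0.001, -1.0]]
wrist_force: [3.8, 2.2, -1.7]
opening: 0.0138
grip_force: 35.0
```

```bash
cat > chk.py <<'E'
from h import *
import pickle,sys,os
# tile rise from subpixel shift of its patterned face in scene + top pictures
d={n:camera(n) for n in("scene","top")}
tag=sys.argv[1]; pickle.dump(d,open(tag+".pkl","wb"))
r=pickle.load(open("ref.pkl","rb"))
for n,c in d.items():
    pts=np.array([proj(c,[x,y,.124]) for x in(.53,.59) for y in(-.12,-.23,-.34)])
    u0,v0=pts.min(0).astype(int)-4;u1,v1=pts.max(0).astype(int)+4
    m=np.zeros(c["image"].shape[:2],np.uint8); cv2.fillConvexPoly(m,cv2.convexHull(np.float32([proj(c,[x,y,.124]) for x in(.535,.585) for y in(-.1,-.36)])).astype(int),255)
    g=lambda k:cv2.cvtColor(k["image"],cv2.COLOR_BGR2GRAY)
    W=np.eye(2,3,dtype=np.float32)
    cc,W=cv2.findTransformECC(g(r[n]),g(c),W,cv2.MOTION_TRANSLATION,(3,200,1e-6),m,3)
    e=np.array(proj(c,[.56,-.23,.134]))-np.array(proj(c,[.56,-.23,.124]))
    print(n,"cc %.4f"%cc,"shift",W[:,2],"px per 10mm up",e,"rise mm",10*(W[:,2]@e)/(e@e))
s=sense();R=s["orientation"];print("yaw",np.degrees(np.arctan2(R[1,1],R[0,1])),s["tool_pos"],s["wrist_force"],s["torque"],s["opening"],s["time"])
E
python3 - <<'E'
from h import *
import pickle
pickle.dump({n:camera(n) for n in("scene","top")},open("ref.pkl","wb"))
E
python3 chk.py a; python3 -c "
import pickle,cv2;c=pickle.load(open('a.pkl','rb'))['scene'];cv2.imwrite('pics/sa.png',c['image'])"
```

```text
scene cc 1.0000 shift [-0.00098742  0.00096392] px per 10mm up [-0.6661569 -2.7459256] rise mm -0.0024913748361363444
top cc 0.9999 shift [-0.00753428 -0.00111017] px per 10mm up [ 1.39889152 -0.84863133] rise mm -0.03585079254127606
yaw 27.135578678627876 [ 0.43568054 -0.23063681  0.20617203] [ 3.92029083  1.37803297 -1.64210103] [ 0.45396621 -0.89017114  0.21045146] 0.013795828780313305 4.6
```

View pics/sa.png

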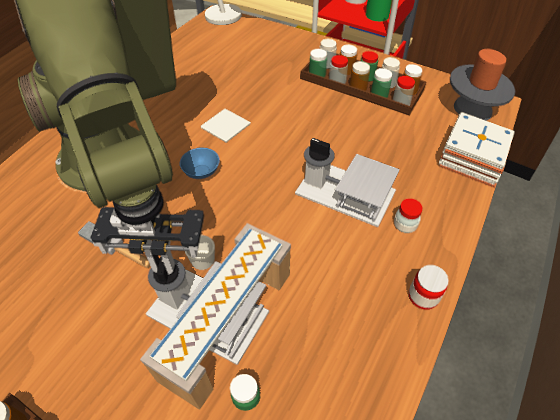

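The scene view shows the gripper on the knob at about (165,270) and the tile at (215,300) in plain sight, so its image shift can measure any rise. I'll turn the knob in steps.

Request:
arm_command --fingers '[1,1,1,1,1,1,1,1]' --travel '[[0,0,0],[0,0,0],[0,0,0],[0,0,0],[0,0,0],[0,0,0],[0,0,0],[0,0,0]]' --delta_rot '[[0,0,0.06],[0,0,0.06],[0,0,0.06],[0,0,0.06],[0,0,0.06],[0,0,0.06],[0,0,0],[0,0,0]]'

```text
time: 5.27
tool_pos: [0.436, -0.2305, 0.2062]
orientation: [[-0.096, 0.995, 0.002], [0.995, 0.096, 0.0], [0.0, 0.002, -1.0]]
wrist_force: [9.1, 3.1, -3.0]
opening: 0.0135
grip_force: 35.0
```

```bash
python3 chk.py b
```

```text
scene cc 1.0000 shift [0.0001139  0.00249257] px per 10mm up [-0.6661569 -2.7459256] rise mm -0.00866783245665495
top cc 0.6529 shift [ 0.09756328 -0.1570085 ] px per 10mm up [ 1.39889152 -0.84863133] rise mm 1.0075288118220949
yaw 5.50789644313386 [ 0.4360417  -0.23053955  0.20619672] [ 8.69056057  3.62935154 -3.81976007] [ 0.62950416 -1.6540802   0.02645341] 0.013738217398660421 5.3667
```

Request:
arm_command --fingers '[1,1,1,1,1,1]' --travel '[[0,0.004,0],[0,0,0],[0,0,0],[0,0,0],[0,0,0],[0,0,0]]' --delta_rot '[[0,0,0.05],[0,0,0.05],[0,0,0.05],[0,0,0],[0,0,0],[0,0,0]]'

```text
time: 5.87
tool_pos: [0.4365, -0.2305, 0.2062]
orientation: [[0.059, 0.998, 0.0], [0.998, -0.059, 0.0], [0.0, 0.0, -1.0]]
wrist_force: [3.3, 4.0, -0.1]
opening: 0.0138
grip_force: 35.0
```

```bash
python3 chk.py c
```

```text
scene cc 0.9965 shift [-0.15105008 -0.4035383 ] px per 10mm up [-0.6661569 -2.7459256] rise mm 1.5139384764296933
top cc 0.7112 shift [ 0.13451368 -0.95768905] px per 10mm up [ 1.39889152 -0.84863133] rise mm 3.7387666192257702
yaw -3.3737088963371775 [ 0.43649884 -0.23054126  0.20616904] [3.01018678 4.1043357  0.09395736] [ 0.72211931 -0.58389746  0.09824475] 0.013845685754511427 5.9667
```

Request:
arm_command --fingers '[1,1,1,1,1,1]' --travel '[[0,0,0],[0,0,0],[0,0,0],[0,0,0],[0,0,0],[0,0,0]]' --delta_rot '[[0,0,0.04],[0,0,0.04],[0,0,0],[0,0,0],[0,0,0],[0,0,0]]'

```text
time: 6.47
tool_pos: [0.4366, -0.2305, 0.2062]
orientation: [[0.142, 0.99, 0.001], [0.99, -0.142, 0.0], [0.0, 0.0, -1.0]]
wrist_force: [4.9, 4.3, -1.4]
opening: 0.0139
grip_force: 35.0
```

```bash
python3 chk.py d
```

```text
scene cc 0.9960 shift [-0.27139044 -0.89844507] px per 10mm up [-0.6661569 -2.7459256] rise mm 3.3165008108580722
top cc 0.7720 shift [ 0.654719  -1.0419443] px per 10mm up [ 1.39889152 -0.84863133] rise mm 6.724163517260749
yaw -8.161464766122307 [ 0.43656867 -0.23052779  0.20617214] [ 4.15276811  4.01036203 -0.79641527] [ 0.74253698 -0.82125523  0.22491732] 0.013721718503365284 6.5667
```

The tile is up about 3.3 mm, which tracks the knob turn, so the platform is carrying it. I'll release the knob and check again.

Request:
arm_command --fingers '[0.7,0.5,0.3,0.3,0.3,0.3,0.3,0.3,0.3,0.3]' --travel '[[0,0,0],[0,0,0],[0,0,0],[0,0,0],[0,0,0],[0,0,0],[0,0,-0.04],[0,0,-0.08],[0,0,-0.12],[0,0,-0.12]]' --delta_rot '[[0,0,0],[0,0,0],[0,0,0],[0,0,0],[0,0,0],[0,0,0],[0,0,0],[0,0,0],[0,0,0],[0,0,0]]'

```text
time: 7.4
tool_pos: [0.4361, -0.2306, 0.2977]
orientation: [[0.144, 0.99, -0.001], [0.99, -0.144, 0.0], [0.0, -0.001, -1.0]]
wrist_force: [0.8, -0.5, 0.8]
opening: 0.0656
grip_force: 0.0
```

Request:
arm_command --fingers '[0.3,0.3,0.3,0.3,0.3,0.3,0.3,0.3]' --travel '[[0,-0.14,0],[0,-0.14,0],[0,-0.1,0],[0,0,0],[0,0,0],[0,0,0],[0,0,0],[0,0,0]]' --delta_rot '[[0,0,0],[0,0,0],[0,0,0],[0,0,0],[0,0,0],[0,0,0],[0,0,0],[0,0,0]]'

```text
time: 8.07
tool_pos: [0.343, -0.2171, 0.2961]
orientation: [[0.144, 0.99, -0.0], [0.99, -0.144, 0.0], [0.0, -0.0, -1.0]]
wrist_force: [-0.8, 0.2, -0.5]
opening: 0.0662
grip_force: 0.0
```

```bash
python3 chk.py e; python3 -c "
import pickle,cv2;c=pickle.load(open('e.pkl','rb'))['scene'];cv2.imwrite('pics/se.png',cv2.resize(c['image'][215:405,120:310],None,fx=3,fy=3))"
```

```text
scene cc 0.9959 shift [-0.26963782 -0.8911455 ] px per 10mm up [-0.6661569 -2.7459256] rise mm 3.2899328549814104
top cc 0.6988 shift [0.43970934 0.18716452] px per 10mm up [ 1.39889152 -0.84863133] rise mm 1.7043691179030986
yaw -8.25431180958058 [ 0.34279287 -0.21705967  0.29593867] [ 0.26720279 -0.18105484 -0.07541072] [-0.06683814  0.06327518  0.01620344] 0.06590288450566428 8.1667
```

View pics/se.png

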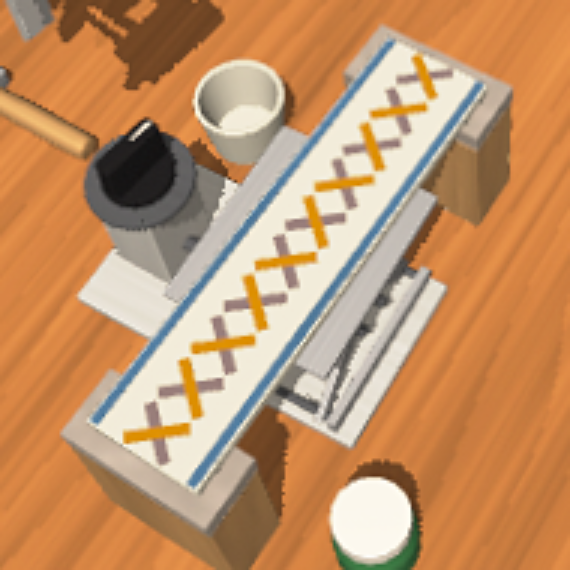

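The picture shows the knob turned and free at (140,170), and the platform up against the tile's underside at (375,290). The tile is still in place on its stands and about 3.3 mm higher, so I'm handing the job in.

```bash
python3 -c "
from cell import job_done
print(job_done())"
```

```text
the job is handed in; nothing more can be done
None
```

The job is handed in with no verdict returned: I turned the jack's knob about 35° clockwise, which raised the tile about 3.3 mm by camera measurement with no visible shift on its stands, and I did not touch the spare jack.

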